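Take a sanded slat out of the clamping jig and add it to the pile

TASK

The wooden slat in the sloping sanding jig is finished. Swing the jig's clamp bar well up, slide the slat up along the bed until it is fully out from under the bar, then lower it flat onto the pile of two slats and let go, so that the three make one square, aligned pile. Leave the bar up, the two piled slats where they are and the other tools undisturbed.

Things in the scene. Friction and masses are not known exactly. Their poses are not given: they have to be found in the camera images.
- jig: Fixed wooden sanding jig on the bench, base 190 x 130 x 14 mm. Origin: centre of its underside. x: horizontal direction in which its bed climbs (away from the robot, give or take some yaw), y across, z up. In the bed's frame: a 10 mm high ledge at x = -80 mm stops the slat's lower end; side guides 9 mm high, inner faces at y = +-28 mm, run from x = -80 to -26 mm.
- bed: The jig's bed, sloping at 30 degrees. Origin: on its surface, 85 mm above the bench, where the underside centre of the seated slat lies. x up the slope, y across (level), z out of the surface. Lower half (x -92 to -14 mm) 130 mm wide; upper half (to x = 85 mm) a spine 28 mm wide, 12 mm thick, so fingers can reach down past both long edges of the slat there (over 40 mm free below the slat).
- clamp (a joint): Hinge of the wooden clamp bar, in radians: 0 = down across the slat, 1.2 = fully up at its stop. It turns about an axis parallel to the bed's x axis at the bar's +y end, so that the free (-y) end rises. The hinge is stiff: the bar stays where it is left; lifting takes about 2 to 3 N at the knob.
- hinge_point (a point): Point on the clamp bar's hinge axis, at the middle of the bar's width: in the bed's frame x = -55, y = 75, z = 22 mm. The bar is 36 mm wide (bed x from -73 to -37 mm) and 18 mm thick, its underside 13 mm over the bed when down, and reaches 160 mm from the hinge axis across the bed to -y.
- knob (a point): Centre of the wooden ball knob, 30 mm in diameter, on a 16 mm thick stem near the free end of the bar; with the bar down it stands 145 mm from the hinge axis in -y and 37 mm above it (out of the bed), 28 mm above the bar's top face. Moves with the bar.
- slat: The finished light wooden slat, 160 x 50 x 12 mm, about 70 g, loose, lying on the bed with its lower 43 mm under the bar and its lower end at the ledge. Origin: centre of its underside; x along its length, y across its width, z through its thickness, up. Its upper half overhangs the spine on both sides.
- rack: Fixed dark wooden board 150 x 90 x 10 mm with two wooden battens across it (12 mm high, 64 mm long), carrying the pile. Origin: centre of its underside; x along the pile's length, z up. Batten tops 22 mm above the bench.
- pile_low: Lower slat of the pile, like the finished one (160 x 50 x 12 mm), loose, flat on the battens. Origin: centre of its underside; x along its length, z up.
- pile_top: Upper slat of the pile, loose, squarely on the lower one (160 x 50 x 12 mm). Origin: centre of its underside, 34 mm above the bench; x along its length, z up. The finished slat goes on its top, 12 mm above its origin, either end first.
- hammer: Bystander: hammer, 270 mm long, lying on the bench. Origin on the bench below its middle.
- screwdriver: Bystander: screwdriver, 180 mm long, lying on the bench. Origin on the bench below its middle.
- tape: Bystander: white tape measure, 62 x 64 x 34 mm. Origin: centre of its underside.
Not all that is in view belongs to the job. Of the things like the jig, leave any that is orange; of the rest the smaller one is meant.

How it is judged:
By the outcome, as a careful person would: the job done as asked, in the order asked, and still so for the second after the job is handed in, with the robot touching nothing.
It also fails if it takes over 48 s, if anything falls off the work surface, if the arm or the gripper's body presses on something with over 40 N, if the wrist force passes 120 N, or if a joint passes its speed limit or range.

ROBOT

A 6-joint arm with a two-finger parallel gripper is mounted at the origin on the work surface. World frame = base frame: x ahead of the robot, y to its left, z up, the work surface at z = 0. Lengths are in mm, angles in rad, forces in N, time in s.
With the tool pointing down it reaches from about 275 to 825 mm from the base axis. Payload 4.9 kg.
Tool frame: the origin (TCP) lies on the centre line of the jaws, within the pads' length; the fingertips stand 19 mm ahead of it and the grasp point (between the pads) is the TCP; z points along the fingers, y is the line along which they close (so a half turn about z gives the same grasp; the last joint's range is limited). The gripper opens to 85 mm and grips with 20 to 120 N. Pads are 22 mm wide; open, the fingers measure 114 mm over their backs; the gripper's body (76 mm by 85 mm) begins 54 mm behind the grasp point. The pads swing forward as they close: fully open they stand 13 mm farther back than shut.
Start: joints at [1.133, 0.326, -0.193, 1.052, 0, 1.437], TCP at [164.526, 524.833, 250.281] pointing down, gripper open.
Joint ranges: [-2.65, 2.65], [-0.97, 1.79], [-1.3, 1.35], [-1.93, 2.1], [-1.47, 1.37], [-3.14, 3.14]. Speed limits (rad/s): [2.57, 2.57, 3.14, 3.14, 3.14, 3.14].

INTERFACE

Orientations are given as a 3x3 rotation matrix whose columns are the frame's x, y, z axes.
In Python, from workcell import sensors, snapshot, order gives the robot as it stands.
- The arm moves only by the tool step_arm, never from a script. Its argument "rows" is text: rows parted by semicolons, each of 5 numbers parted by spaces: the finger opening in mm, from 0 to 85.4, then the shift along the tool's x, y, z in units of 0.08 m (1.0 is 0.08 m), then the turn about the tool's z in units of 0.5 rad (1.0 is 0.5 rad). In form: gripper dx dy dz turn; .... A call has 1 to 20 rows; each row shifts and turns the commanded pose from where the row before left it, along the tool's axes as they then stand; what a row does not reach is not made up. A row lasts 1/8 s, in which the tool goes at most 62.5 mm and 10.7 degrees, less where a joint would pass 70% of its speed; a pose out of reach is approached as far as the arm can. A call with a number of a shift or a turn outside -1 to 1 is refused whole. A call with a gripper value outside its range is refused whole. The fingers move at their own pace and stop on an object; "force" is the grip in N (left out, the last holds). Time passes only in rows, so rows that do not move let the fingers close. It gives the time, the measured TCP pose, the force, the opening and the grip force at its end, in the units of the state.
- sensors.get_state(): the state, without advancing time (a new reading comes with each control period).
- snapshot(name): name is "side" or "top"; returns a dict with "img" (400x640x3 uint8, red, green, blue), "depth" (400x640 float32, mm along the optical axis (not along the pixel's ray), 0 where there is no reading), "K" (3x3 intrinsics, pixels), "rvec" (rotation vector, rad) and "tvec" (3), from world to camera coordinates, as OpenCV has them. Camera axes: x right, y down, z forward; pixel columns grow to the right and rows downward; lengths in mm; the calibration is good to about 2 mm. A picture is of the moment at which its call begins.
- order.hand_in(): hands the job in; it is judged then, once.
The state is a dict: "time": time; "q": joint angles; "qvel": joint speeds; "joint_efforts": joint torques, N m; "tool_pos": TCP position; "ee_rot": TCP orientation; "force": force on the tool from outside, world axes, zero at the start; "wrist_torque": the same for the moment, N m; "width": opening from 0.0 (shut) to 1.0 (fully open); "grasp_force": force on a finger pad.
Only numpy, scipy, OpenCV 4.12 (cv2) and the standard library are available. Lean on these libraries where they do the work, as an engineer would, in place of code of your own. Each camera call takes 0.05 s, during which the arm holds its last target. There are 200 camera calls.

## Working session

There is one attempt and no reset: what is moved stays moved. The work goes in short steps, Python scripts to look and compute and a tool call to move; the robot and the scene stay as the last step left them, time stands still between calls to the robot, and variables do not carry over. Pictures are saved under pics/ and viewed, at most 10 in all, crops included, and the job is handed in when it is done.

Besides the shell and the picture viewer there is one more tool, called as name(argument=value, ...) on one line, values as JSON. step_arm: Moves the arm, as the interface text tells. Its arguments: {"type":"object","properties":{"rows":{"type":"string"},"force":{"type":"number"}},"required":["rows"]}

```bash
mkdir -p pics; cat > h.py <<'E'
import numpy as np, cv2
from workcell import sensors, snapshot, order
def snap(n):
    s=snapshot(n); R=cv2.Rodrigues(np.array(s["rvec"],float))[0]; t=np.array(s["tvec"],float).ravel(); s["R"]=R; s["t"]=t
    return s
def pts(s):
    d=s["depth"].astype(float); K=np.array(s["K"]); v,u=np.mgrid[:d.shape[0],:d.shape[1]]
    c=np.stack([(u-K[0,2])/K[0,0]*d,(v-K[1,2])/K[1,1]*d,d],-1)
    return (c-s["t"])@s["R"]
def save(n,img): cv2.imwrite("pics/"+n+".png",cv2.cvtColor(img,cv2.COLOR_RGB2BGR))
E
python3 - <<'E'
from h import *
a=snap("top");b=snap("side")
save("a1",np.vstack([a["img"]])); save("b1",b["img"])
np.savez("/tmp/s0.npz",ti=a["img"],tp=pts(a),si=b["img"],sp=pts(b))
for s in(a,b): print(np.array(s["K"]).round(1).tolist(),(-s["R"].T@s["t"]).round(),s["R"].round(2).tolist())
print(sensors.get_state())
E
```

```text
[[381.3, 0.0, 325.6], [0.0, 381.3, 196.4], [0.0, 0.0, 1.0]] [ 376.   -3. 1077.] [[-0.03, -1.0, -0.02], [-0.99, 0.03, -0.1], [0.1, 0.01, -1.0]]
[[501.7, 0.0, 321.3], [0.0, 501.7, 204.7], [0.0, 0.0, 1.0]] [  131. -1156.   970.] [[0.96, -0.27, 0.01], [-0.15, -0.57, -0.81], [0.23, 0.77, -0.59]]
{'time': 0.1, 'q': array([ 1.13277220e+00,  3.26868415e-01, -1.93461782e-01,  1.05196977e+00,
       -2.47285333e-06,  1.43661701e+00]), 'qvel': array([-0.00020111, -0.00035212,  0.00304219, -0.0010419 ,  0.00067988,
       -0.00113186]), 'joint_efforts': array([ 8.97571572e-04, -4.44239509e+01,  2.63038427e+01,  7.86657940e-03,
       -1.54869754e-04, -3.68731776e-06]), 'tool_pos': array([164.3338517 , 524.3855582 , 249.58921872]), 'ee_rot': array([[-9.54193150e-01,  2.99190623e-01, -6.35532149e-04],
       [ 2.99191232e-01,  9.54192197e-01, -1.36273503e-03],
       [ 1.98702274e-04, -1.49045808e-03, -9.99998870e-01]]), 'force': array([ 0.09717554,  0.50697343, -0.24942272]), 'wrist_torque': array([-0.02470632, -0.04506654,  0.02579061]), 'grasp_force': 0.0, 'width': 0.9976099884770278}
```

View pics/a1.png

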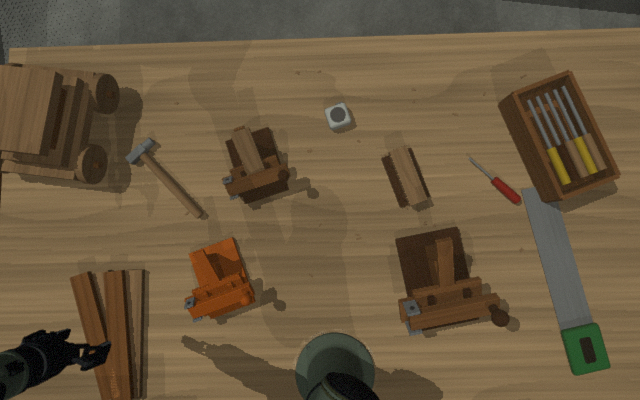

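View pics/b1.png

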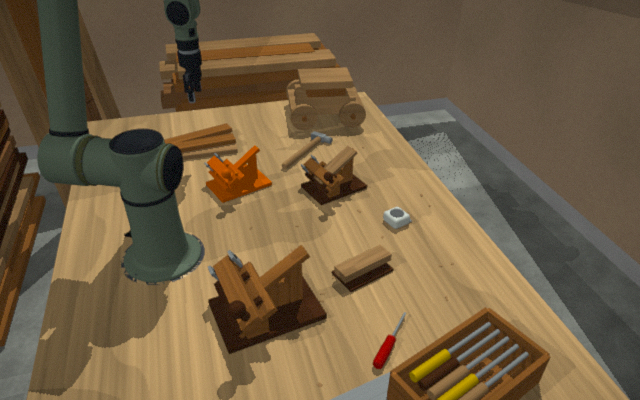

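Jig-like things in the top view: orange (220,280), brown (255,165) and brown (445,280). Orange is excluded, and of the two brown ones (255,165) is clearly the smaller, so it fits. The pile on its rack is at (407,178). The stack at (110,330) has no rack. I'll confirm with a crop and measure.

```bash
python3 - <<'E'
from h import *
d=np.load("/tmp/s0.npz"); I=d["ti"];P=d["tp"]
c=cv2.resize(I[100:230,205:445],None,fx=3.3,fy=3.3,interpolation=cv2.INTER_CUBIC); save("c1",c)
def rect(m,P):
    q=P[m][:,:2].astype(np.float32); r=cv2.minAreaRect(q); return len(q),np.round(r[0],1),np.round(r[1],1),round(r[2],1)
v,u=np.mgrid[:400,:640]
J=(u>205)&(u<325)&(v>110)&(v<215); Rk=(u>370)&(u<445)&(v>130)&(v<220); B=(u>380)&(u<530)&(v>215)&(v<345)
for n,m,a,b in [("jig base",J,8,20),("big base",B,8,24),("rack board",Rk,6,14),("pile top",Rk,52-10,56+4)]:
    mm=m&(P[...,2]>a)&(P[...,2]<b); mm=cv2.morphologyEx(mm.astype(np.uint8),cv2.MORPH_OPEN,np.ones((3,3)))>0
    print(n,rect(mm,P),"z",np.median(P[...,2][mm]).round(1))
print("bench z",np.median(P[330:,160:180,2][:30]), P[220:230,300:320,2].std())
# normals: local plane tilt -> slat top
Z=P[...,2]
# bed/slat: light points high on upslope
mm=J&(Z>75); 
for z0,z1 in [(80,100),(100,120),(120,135),(135,150),(150,170)]:
    k=J&(Z>z0)&(Z<z1); print(z0,k.sum(),P[k].mean(0).round(1) if k.sum() else "")
np.set_printoptions(linewidth=250)
print(Z[120:206:3,220:296:3].round().astype(int))
E
```

```text
jig base (1062, array([576.2, 205.9]), array([190.7, 130.5]), 17.5) z 14.5
big base (2323, array([ 294.9, -276.1]), array([159.9, 174.8]), 10.1) z 19.4
rack board (444, array([ 531.2, -213.5]), array([147. ,  90.7]), 18.6) z 10.6
pile top (1078, array([ 530.1, -213.9]), array([159.6,  51.3]), 18.7) z 46.8
bench z -0.1904570299305849 1.896546459236159
80 1038 [537.2 198.4  88.3]
100 359 [587.1 199.3 110.8]
120 322 [614.1 204.5 126.7]
135 26 [639.5 223.5 136.2]
150 0 
[[  -1    0   -2    1    1   -1    5    1    1    1    3   -1    2 1077    1    3    0    1   -1    1   -1    1    3    2    0    0]
 [   2 1077    3    2   -2    1   -1    3    2    1   -1    5   -1    0    0    0   -2    2   -1    2    2    0    1    0    4    3]
 [  -2    1    3    0    0    3    2  119    1   -1    0    2    1   -1    0    1    5    4   -3    4   -2    1   -3    0    3    4]
 [   0   -1    1    0    1  128  125  129  135  135   -3    0   -2    1   10   12   15    0    0    0   -1    3    3    1    2    1]
 [   3   -1   -4   -1  127  137  134  132  130  132  129   13   13   14   16   15   20    3    1 
[... 2528 characters left out ...]
 14   17   14   15    1    0   -1]
 [  -2    0    1   83   80   81   78   78   55   48   50   50   16   19   13   15   13   15   12   15    7    0   -1    2    0    3]
 [   0    0   -4   -2   75   75   70   52   51   14   14   14   17   17   17   13   13    6    0    1   -1   -3    2    0    2    3]
 [  -3   -1    3   -2   75   74    3    3   17   13   14   12   16   17    8    3   -1    4    2    0    0    3    0    0    2    2]
 [   1   -2   -1    4   -1   -2    0   -1   16   18   12   12   -3    0    2    3    0   -2    0    1    7    1    0   -1    2    0]
 [   5   -2    4   -1    0   -1    0   -3   -3    0    0   -1    1    0    0    0    0    1   -1   -1    0   -1    1    3    1    3]]
```

View pics/c1.png

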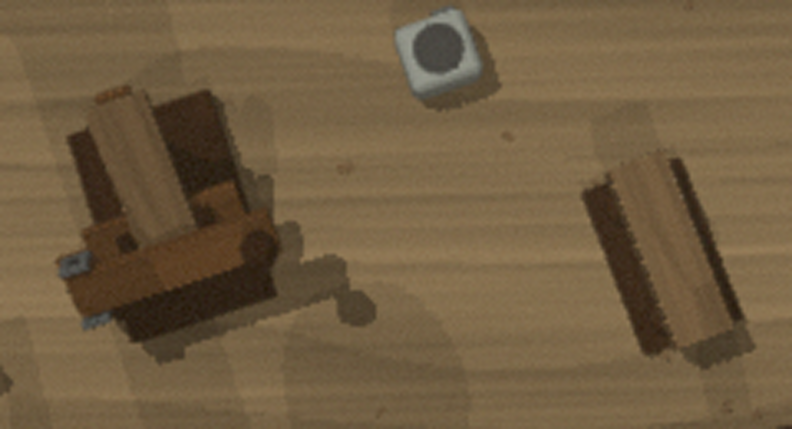

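The crop confirms it: the smaller brown jig (base 190.7 x 130.5, z 14.5) has its knob at crop (260,245) and hinge at (75,262). The rack and pile are at crop (665,255), with the pile's top at z≈46 as stated. Next I'll fit the slat and knob.

```bash
python3 - <<'E'
from h import *
d=np.load("/tmp/s0.npz"); P=d["tp"];Z=P[...,2]
v,u=np.mgrid[:400,:640]
a=np.radians(17.5)
J=(u>205)&(u<325)&(v>110)&(v<215)
yaw=a
L=(P-[576.2,205.9,0])@np.array([[np.cos(a),-np.sin(a),0],[np.sin(a),np.cos(a),0],[0,0,1]])
# slat top: z = 85+12/cos30 + (x-x0)*tan30 ; upper half
m=J&(Z>92)&(L[...,0]>0)&(abs(L[...,1])<40)
q=L[m]; A=np.c_[q[:,:2],np.ones(len(q))]; c=np.linalg.lstsq(A,q[:,2],rcond=None)[0]
print("plane",c,"tilt",np.degrees(np.arctan(c[0])),"x where z=98.9 (bed origin x):",(98.9-c[2])/c[0], len(q))
r=cv2.minAreaRect(q[:,:2].astype(np.float32));print("slat part, jig frame",r)
xs=np.arange(5,70,6)
e=[(x,np.percentile(q[abs(q[:,0]-x)<4][:,1],2),np.percentile(q[abs(q[:,0]-x)<4][:,1],98)) for x in xs]; e=np.array(e)
print(np.polyfit(e[:,0],(e[:,1]+e[:,2])/2,1), (e[:,2]-e[:,1]).mean(), "xmax",np.percentile(q[:,0],99))
# knob
k=J&(Z>105)&(L[...,1]<-40); print("knob pts",k.sum(),P[k].mean(0),L[k].mean(0),L[k].min(0),L[k].max(0))
# predicted knob if bed origin at jig(0,0,85)
b=np.array([-55,-70,59.]);c3,s3=np.cos(np.pi/6),.5
print("pred knob L",[b[0]*c3-b[2]*s3,b[1],85+b[0]*s3+b[2]*c3])
E
```

```text
plane [5.02395845e-01 6.84376947e-03 9.83615278e+01] tilt 26.67476333166759 x where z=98.9 (bed origin x): 1.0718086574054375 648
slat part, jig frame ((41.95173645019531, -1.2413444519042969), (50.43745422363281, 83.81871032714844), 89.83843231201172)
[-0.01071859 -1.23226256] 48.283639082886516 xmax 79.65780598555872
knob pts 164 [471.26272674  73.18700448 469.89253318] [-139.9880237   -95.01538676  469.89253318] [-253.41060132 -138.88632126  105.27351113] [ -59.63912075  -55.35101657 1076.87344347]
pred knob L [np.float64(-77.13139720814414), np.float64(-70.0), np.float64(108.59549882328189)]
```

```bash
python3 - <<'E'
from h import *
d=np.load("/tmp/s0.npz"); a=np.radians(17.5)
Rz=np.array([[np.cos(a),-np.sin(a),0],[np.sin(a),np.cos(a),0],[0,0,1]])
for n in "ts":
    P=d[n+"p"]; L=(P-[576.2,205.9,0])@Rz; Z=P[...,2]
    k=(np.abs(L[...,:2]-[-77,-70])<25).all(-1)&(Z>98)&(Z<135)
    q=L[k]; # sphere fit, r=15
    from scipy.optimize import least_squares
    f=least_squares(lambda c:np.linalg.norm(q-c,axis=1)-15,[-77,-70,109],loss="soft_l1",f_scale=2)
    print(n,"knob",k.sum(),f.x.round(1),"world",(f.x@Rz.T+[576.2,205.9,0]).round(1))
    B=np.array([[np.cos(np.pi/6),0,-.5],[0,1,0],[.5,0,np.cos(np.pi/6)]])
    b=(L-[0,0,85])@B
    s=(abs(b[...,2]-12)<5)&(b[...,0]>-15)&(b[...,0]<95)&(abs(b[...,1])<40)&(Z<200)
    q=b[s]; g=np.array([[x,np.percentile(q[abs(q[:,0]-x)<4][:,1],3),np.percentile(q[abs(q[:,0]-x)<4][:,1],97)] for x in range(-5,76,8)])
    print("slat",s.sum(),"z mean",np.median(q[:,2]).round(2),"fit",np.polyfit(q[:,0],q[:,2],1).round(3),"xmax",np.percentile(q[:,0],99.).round(1),"mid",np.polyfit(g[:,0],g[:,1:].mean(1),1).round(3),"w",(g[:,2]-g[:,1]).mean().round(1))
E
```

```text
t knob 104 [-72.6 -69.4 109.9] world [527.9 117.9 109.9]
slat 704 z mean 10.04 fit [3.0000e-03 1.0018e+01] xmax 84.2 mid [-0.006 -1.186] w 46.4
s knob 68 [-74.7 -68.3 108.1] world [525.5 118.2 108.1]
slat 276 z mean 9.98 fit [-1.0000e-03  1.0329e+01] xmax 80.4 mid [ 0.026 -3.461] w 48.3
```

step_arm(rows="85 -0.4875 -0.2915 0 0;85 -0.4875 -0.2915 0 0;85 -0.4875 -0.2915 0 0;85 -0.4875 -0.2915 0 0;85 -0.4875 -0.2915 0 0;85 -0.4875 -0.2915 0 0;85 -0.4875 -0.2915 0 0;85 -0.4875 -0.2915 0 0;85 -0.4875 -0.2915 0 0;85 -0.4875 -0.2915 0 0;85 -0.4875 -0.2915 0 0;85 -0.4875 -0.2915 0 0;85 0 0 0 0.32;85 0 0 0 0.32;85 0 0 0 0.32;85 0 0 0 0.32;85 0 0 0 0.32;85 0 0 0 0.32;85 0 0 0 0", force=40)

```text
time: 2.48
tool_pos: [527.1, 117.8, 249.9]
ee_rot: [[-0.304, 0.953, -0.001], [0.953, 0.304, -0.0], [0.0, -0.001, -1.0]]
force: [-0.4, -0.7, -0.2]
width: 0.991
grasp_force: 0.0
```

step_arm(rows="85 0 0 0.285 0;85 0 0 0.285 0;85 0 0 0.285 0;85 0 0 0.285 0;85 0 0 0.285 0;85 0 0 0.285 0;50 0 0 0 0;20 0 0 0 0;20 0 0 0 0;20 0 0 0 0;20 0 0 0 0", force=30)

```text
time: 3.85
tool_pos: [527.2, 117.6, 114.8]
ee_rot: [[-0.303, 0.953, 0.001], [0.953, 0.303, -0.001], [-0.001, 0.0, -1.0]]
force: [-4.2, -2.4, 6.6]
width: 0.33
grasp_force: 30.9
```

```bash
python3 - <<'E'
from h import *
s=sensors.get_state(); print(s["width"]*85.4,s["grasp_force"],s["force"],s["tool_pos"])
a=snap("side");save("d1",cv2.resize(a["img"][100:260,250:420],None,fx=3.3,fy=3.3))
# arc: knob path in tool axes (x=jig y, y=jig x, z=down) units of 80mm
f=lambda t:np.array([-149.6*np.cos(t+.2498),149.6*np.sin(t+.2498)]) # bed y,z
T=np.linspace(0,1.2,13)
k=np.array([f(t) for t in T]); dk=np.diff(k,axis=0)
for d in dk: print((np.array([d[0],-d[1]*.5,-d[1]*.866])/80).round(3))
E
```

```text
28.20949370325421 30.880872309207916 [-4.21699332 -2.36443602  6.59774351] [527.24283262 117.56956757 114.81567846]
[ 0.055 -0.089 -0.155]
[ 0.073 -0.086 -0.149]
[ 0.09  -0.082 -0.142]
[ 0.106 -0.077 -0.134]
[ 0.12  -0.071 -0.124]
[ 0.134 -0.065 -0.113]
[ 0.146 -0.058 -0.101]
[ 0.157 -0.051 -0.087]
[ 0.167 -0.042 -0.073]
[ 0.174 -0.034 -0.059]
[ 0.18  -0.025 -0.043]
[ 0.184 -0.016 -0.028]
```

View pics/d1.png

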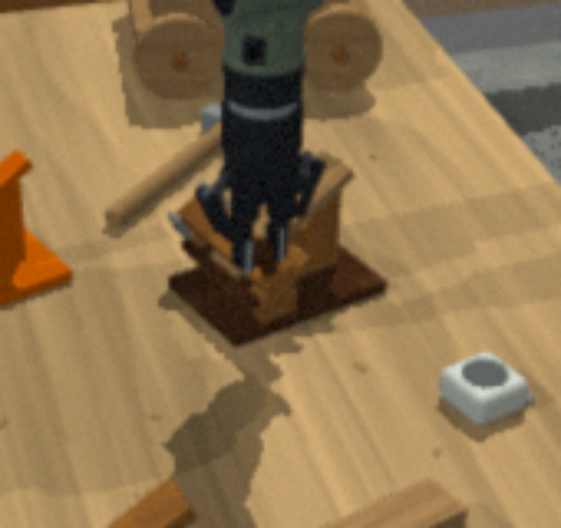

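The fingers are closed on the knob (opening 28 mm, ball 30 mm), seen at crop (262,245). Lifting along the arc.

step_arm(rows="20 0.055 -0.089 -0.155 0;20 0.073 -0.086 -0.149 0;20 0.09 -0.082 -0.142 0;20 0.106 -0.077 -0.134 0;20 0.12 -0.071 -0.124 0;20 0.134 -0.065 -0.113 0")

```text
time: 4.65
tool_pos: [477.9, 151.5, 180.2]
ee_rot: [[-0.302, 0.953, 0.002], [0.953, 0.302, 0.001], [0.0, 0.003, -1.0]]
force: [5.1, -1.7, 0.9]
width: 0.327
grasp_force: 29.7
```

step_arm(rows="20 0.146 -0.058 -0.101 0;20 0.157 -0.051 -0.087 0;20 0.167 -0.042 -0.073 0;20 0.174 -0.034 -0.059 0;20 0.18 -0.025 -0.043 0;20 0.12 -0.01 -0.017 0;20 0 0 0 0")

```text
time: 5.52
tool_pos: [438.1, 219.2, 210.2]
ee_rot: [[-0.304, 0.953, 0.002], [0.953, 0.304, 0.003], [0.002, 0.003, -1.0]]
force: [4.7, 2.9, 1.6]
width: 0.325
grasp_force: 30.2
```

step_arm(rows="85 0 0 0 0;85 0 0 0 0;85 0 0 0 0;85 0 0 0 0;85 0 0 -0.3 0;85 0 0 -0.3 0;85 0 0 -0.3 0;85 0 0 -0.3 0")

```text
time: 6.52
tool_pos: [437.7, 217.0, 305.9]
ee_rot: [[-0.302, 0.953, -0.001], [0.953, 0.302, -0.0], [0.0, -0.001, -1.0]]
force: [-0.4, 0.1, 1.0]
width: 0.992
grasp_force: 0.0
```

```bash
python3 - <<'E'
from h import *
b=snap("side");t=snap("top")
save("e1",np.hstack([cv2.resize(b["img"][90:250,240:400],(400,400)),cv2.resize(t["img"][100:230,190:320],(400,400))]))
a=np.radians(17.5)
Rz=np.array([[np.cos(a),-np.sin(a),0],[np.sin(a),np.cos(a),0],[0,0,1]])
B=np.array([[np.cos(np.pi/6),0,-.5],[0,1,0],[.5,0,np.cos(np.pi/6)]])
for n,s in(("t",t),("s",b)):
    P=pts(s); q=((P-[576.2,205.9,0])@Rz-[3.5,-.7,85])@B
    k=(q[...,0]>-73)&(q[...,0]<-37)&(q[...,2]>60)&(q[...,2]<180)&(abs(q[...,1]-40)<60)
    w=q[k]; print(n,"bar",k.sum(),np.percentile(w,[2,50,98],axis=0).round(0).tolist() if len(w) else "")
    s=(abs(q[...,2]-12)<4)&(q[...,0]>-20)&(q[...,0]<90)&(abs(q[...,1])<40); w=q[s]
    print("slat",s.sum(),np.percentile(w,[2,50,98],axis=0).round(1).tolist())
E
```

```text
t bar 349 [[-69.0, 1.0, 66.0], [-50.0, 32.0, 165.0], [-38.0, 65.0, 179.0]]
slat 737 [[-17.5, -24.5, 8.5], [33.5, -0.2, 11.8], [81.0, 23.4, 15.1]]
s bar 268 [[-73.0, 0.0, 64.0], [-57.0, 23.0, 149.0], [-39.0, 49.0, 177.0]]
slat 278 [[-17.9, -26.9, 8.2], [29.9, -2.4, 11.6], [77.8, 24.7, 15.7]]
```

View pics/e1.png

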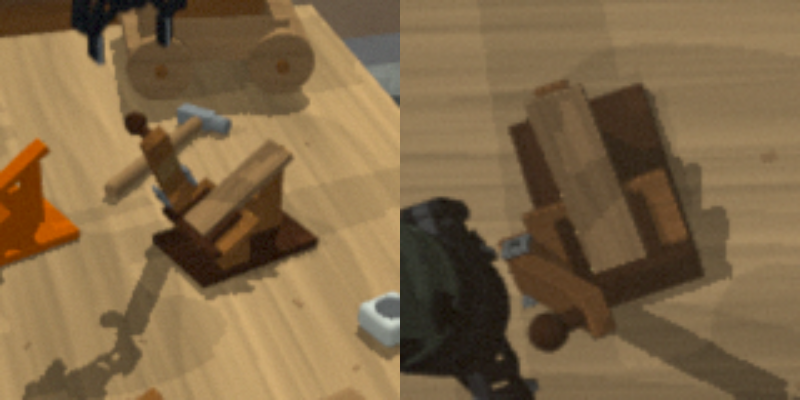

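Side view: the bar is up, with the knob at (137,123) and the slat still seated. In the top view the slat is clear of the bar. Moving above the slat.

step_arm(rows="85 -0.1675 0.444 0 0;85 -0.1675 0.444 0 0;85 -0.1675 0.444 0 0;85 -0.1675 0.444 0 0;85 0 0 0 -0.349;85 0 0 0 -0.349;85 0 0 0 -0.349;85 0 0 0 -0.349;85 0 0 0 -0.349;85 0 0 0 -0.349;85 0 0 0 -0.349;85 0 0 0 -0.349;85 0 0 0 -0.349;85 0 0 0.5 0;85 0 0 0.5 0;85 0 0 0.5 0;85 0 0 0 0")

```text
time: 8.75
tool_pos: [586.4, 208.2, 180.9]
ee_rot: [[-0.953, -0.302, -0.009], [-0.302, 0.953, -0.002], [0.009, 0.001, -1.0]]
force: [-0.4, -0.0, 0.9]
width: 0.989
grasp_force: 0.0
```

step_arm(rows="85 -0.038 0 0 0;85 0 0 0.228 0;85 0 0 0.228 0;85 0 0 0.228 0;85 0 0 0.228 0;85 0 0 0 0;60 0 0 0 0;40 0 0 0 0;40 0 0 0 0;40 0 0 0 0", force=25)

```text
time: 10.0
tool_pos: [593.5, 210.2, 113.9]
ee_rot: [[-0.953, -0.302, 0.003], [-0.302, 0.953, 0.001], [-0.003, -0.0, -1.0]]
force: [-0.6, -0.9, 5.3]
width: 0.577
grasp_force: 26.2
```

step_arm(rows="40 -0.112 0 -0.066 0;40 -0.112 0 -0.065 0;40 -0.112 0 -0.065 0;40 -0.112 0 -0.065 0;40 -0.112 0 -0.065 0;40 -0.112 0 -0.065 0;40 0 0 0 0")

```text
time: 10.88
tool_pos: [643.1, 226.1, 143.9]
ee_rot: [[-0.953, -0.302, -0.002], [-0.302, 0.953, -0.001], [0.003, 0.0, -1.0]]
force: [-4.5, -1.9, 5.0]
width: 0.572
grasp_force: 26.9
```

```bash
python3 - <<'E'
from h import *
b=snap("side");t=snap("top")
save("f1",np.hstack([cv2.resize(b["img"][90:250,240:400],(400,400)),cv2.resize(t["img"][80:230,180:330],(400,400))]))
E
```

```text
(no output)
```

View pics/f1.png

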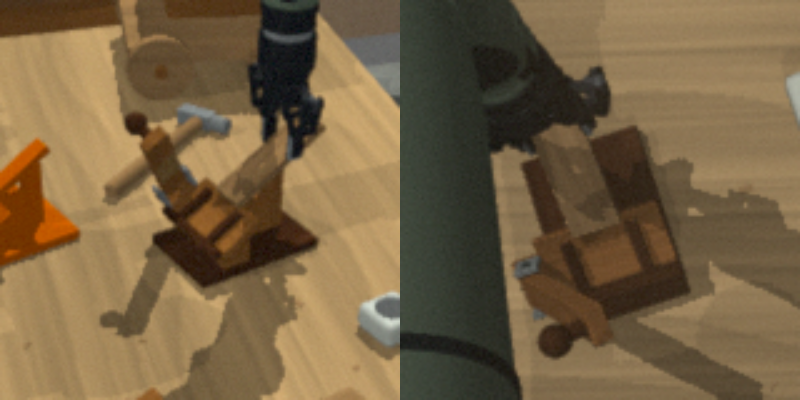

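The slat has come up with the fingers: its lower end, at top crop (590,225), is clear of the bar. I'll slide a little more, lift, and go over free bench to flatten the slat in the grip against the bench.

step_arm(rows="40 -0.1 0 -0.06 0;40 -0.1 0 -0.06 0;40 0 0 -0.25 0;40 0 0 -0.4 0;40 0 0 -0.4 0;40 0 0 -0.4 0;40 0 0 -0.4 0;40 0.42 -0.245 0 0;40 0.42 -0.245 0 0;40 0.42 -0.245 0 0;40 0.42 -0.245 0 0;40 0.42 -0.245 0 0;40 0.42 -0.245 0 0;40 0.42 -0.245 0 0;40 0.42 -0.245 0 0;40 0 0 0.3 0;40 0 0 0.3 0;40 0 0 0.3 0;40 0 0 0 0")

```text
time: 13.35
tool_pos: [450.1, 0.3, 228.4]
ee_rot: [[-0.953, -0.302, -0.001], [-0.302, 0.953, 0.0], [0.001, 0.001, -1.0]]
force: [0.4, -0.0, -0.4]
width: 0.58
grasp_force: 26.2
```

```bash
python3 - <<'E'
from h import *
b=snap("side");t=snap("top")
save("g1",np.hstack([cv2.resize(b["img"][150:310,200:360],(400,400)),cv2.resize(t["img"][110:270,240:400],(400,400))]))
E
```

```text
(no output)
```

View pics/g1.png

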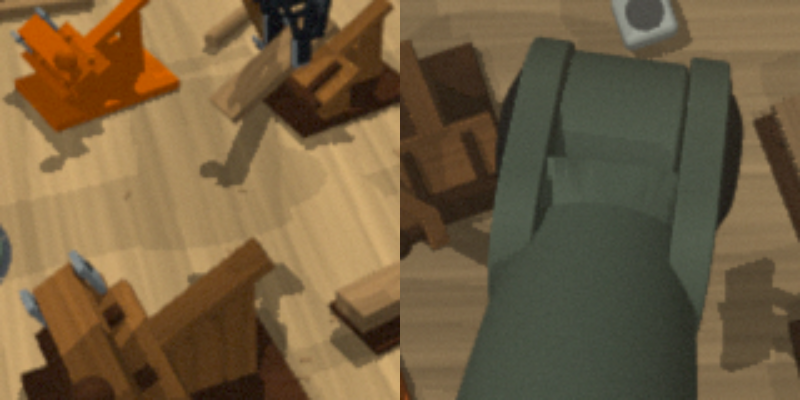

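step_arm(rows="40 0 0 0.36 0;40 0 0 0.36 0;40 0 0 0.36 0;40 0 0 0.36 0;40 0 0 0.36 0;40 0 0 0.15 0;40 0 0 0.06 0;40 -0.04 0 0.06 0;40 -0.04 0 0.06 0;40 -0.03 0 0.06 0;40 -0.03 0 0.06 0;40 -0.02 0 0.06 0;40 -0.02 0 0.06 0", force=20)

```text
time: 15.08
tool_pos: [464.8, 4.7, 39.5]
ee_rot: [[-0.953, -0.302, 0.002], [-0.302, 0.953, -0.0], [-0.001, -0.001, -1.0]]
force: [2.1, 1.5, 3.0]
width: 0.575
grasp_force: 27.3
```

step_arm(rows="40 -0.01 0 0.06 0;40 -0.01 0 0.06 0;40 0 0 0.05 0;40 0 0 0.03 0;40 0 0 0 0")

```text
time: 15.7
tool_pos: [464.9, 5.2, 23.3]
ee_rot: [[-0.953, -0.302, -0.001], [-0.302, 0.953, -0.0], [0.001, 0.0, -1.0]]
force: [1.9, 0.6, 2.5]
width: 0.573
grasp_force: 27.5
```

step_arm(rows="40 0 0 0.015 0;40 0 0 0.015 0;40 0 0 0 0")

```text
time: 16.08
tool_pos: [465.3, 5.2, 21.1]
ee_rot: [[-0.953, -0.302, -0.0], [-0.302, 0.953, -0.0], [0.0, 0.0, -1.0]]
force: [0.9, 1.7, 2.5]
width: 0.577
grasp_force: 27.6
```

```bash
cat > tilt.py <<'E'
from h import *
st=sensors.get_state(); b=snap("side"); P=pts(b); p=st["tool_pos"]; y=st["ee_rot"][:,1]; y=y*np.sign(y[1]); x=np.array([y[1],-y[0]])
q=np.stack([(P[...,:2]-p[:2])@x,(P[...,:2]-p[:2])@y[:2],P[...,2]],-1)
for a in range(-130,90,10):
    w=q[(abs(q[...,0]-a)<5)&(abs(q[...,1])<20)&(q[...,2]<p[2]+70)]
    if len(w)>3: print(a,len(w),np.percentile(w[:,2],[10,50,90]).round(1))
E
python3 tilt.py
```

```text
-130 27 [-3.2 -1.4  0.9]
-120 32 [-3.9 -0.1  2.2]
-110 40 [-3.6 -0.4  7.2]
-100 38 [ 1.9 10.5 13.3]
-90 29 [ 9.3 11.1 13.2]
-80 31 [ 8.  11.5 13.9]
-70 31 [ 9.3 12.  15.4]
-60 32 [ 9.7 11.8 15.3]
-50 27 [10.9 13.3 15.9]
-40 28 [10.1 12.7 17. ]
-30 28 [10.1 13.5 15.9]
-20 42 [12.1 15.  82.6]
-10 46 [11.9 15.5 85.6]
0 17 [12.2 14.2 16.9]
10 11 [11.7 15.6 70.2]
40 6 [-3.  14.9 16.6]
50 9 [10.7 14.9 17.4]
70 17 [-3.1 -0.8  1.4]
80 27 [-3.6 -0.6  1.9]
```

step_arm(rows="40 0 0 0.015 0;40 0 0 0.015 0;40 0 0 0 0")

```text
time: 16.5
tool_pos: [465.4, 5.2, 18.7]
ee_rot: [[-0.953, -0.302, 0.0], [-0.302, 0.953, 0.0], [-0.0, 0.0, -1.0]]
force: [1.8, 1.3, 2.8]
width: 0.574
grasp_force: 27.6
```

```bash
python3 tilt.py
```

```text
-130 33 [-3.5 -1.1  1.5]
-120 26 [-2.  -0.1  2.1]
-110 37 [-2.7  0.   9.7]
-100 38 [ 0.1  9.7 13. ]
-90 32 [ 7.8 10.9 13.4]
-80 29 [ 8.3 12.  14.7]
-70 26 [ 8.8 11.2 13.6]
-60 28 [ 9.8 11.3 13.9]
-50 22 [ 8.5 12.5 14.4]
-40 31 [ 9.1 11.6 13.7]
-30 24 [ 9.7 11.8 14.3]
-20 42 [ 9.8 13.2 80.9]
-10 38 [ 9.6 13.4 83.2]
0 20 [ 9.5 11.3 14.4]
10 8 [10.  13.2 69.4]
30 4 [12.8 14.1 15.4]
40 5 [ 8.1 12.2 14.7]
50 9 [10.1 11.9 14.4]
70 27 [-2.8 -0.8  2.1]
80 23 [-3.1 -1.2  1.6]
```

```bash
cat > pile.py <<'E'
from h import *
def edges(P,c,a,zlo,zhi):
    # half-max crossings: long-edge lines and ends of the slab top between zlo and zhi, in frame (c, a)
    x=np.array([np.cos(a),np.sin(a)]);y=np.array([-x[1],x[0]])
    q=np.stack([(P[...,:2]-c)@x,(P[...,:2]-c)@y],-1); m=(P[...,2]>zlo)&(P[...,2]<zhi)&(abs(q[...,0])<120)&(abs(q[...,1])<45)
    w=q[m]; B=[]
    for k in range(-70,71,10):
        s=w[abs(w[:,0]-k)<6][:,1]
        if len(s)>8:B.append((k,np.percentile(s,3),np.percentile(s,97)))
    B=np.array(B); s=w[abs(w[:,1])<20][:,0]
    return np.polyfit(B[:,0],B[:,1:].mean(1),1),(B[:,2]-B[:,1]).mean(),np.percentile(s,[1,99]),len(w)
if __name__=="__main__":
    d=np.load("/tmp/s0.npz")
    for n in "ts": print(n,*edges(d[n+"p"],np.array([530.1,-213.9]),np.radians(18.7),40,54))
    p=sensors.get_state()["tool_pos"]; P=pts(snap("side"))
    print("held",*edges(P,p[:2],np.radians(17.58),6,18))
E
python3 pile.py
```

```text
t [0.00099683 0.56209278] 47.286067004617095 [-78.14601217  78.15014927] 1097
s [ 0.00872708 -0.45911866] 48.13287393257675 [-82.36936433  76.74600422] 799
held [-0.11501333 -6.29111208] 46.485612955544795 [-106.06378031   50.7914865 ] 496
```

step_arm(rows="40 0 0 -0.38 0;40 0 0 -0.38 0;40 0 0 -0.38 0;40 0 0 -0.38 0;40 -0.043 -0.474 0 0;40 -0.043 -0.474 0 0;40 -0.043 -0.474 0 0;40 -0.043 -0.474 0 0;40 -0.043 -0.474 0 0;40 -0.043 -0.474 0 0;40 0 0 0 -0.041;40 0 0 0.3 0;40 0 0 0.3 0;40 0 0 0 0;40 0 0 0 0")

```text
time: 18.48
tool_pos: [553.5, -204.9, 92.8]
ee_rot: [[-0.947, -0.322, -0.0], [-0.322, 0.947, 0.0], [0.0, 0.0, -1.0]]
force: [-0.0, 0.6, -0.9]
width: 0.574
grasp_force: 27.3
```

```bash
python3 - <<'E'
from pile import *
b=snap("side");save("i1",cv2.resize(b["img"][220:320,300:430],None,fx=5,fy=5))
p=sensors.get_state()["tool_pos"];P=pts(b); z=p[2]-18.7+12
print(p,z)
a=np.radians(18.75);c=np.array([530,-213.7])
print(*edges(P,c,a,z-6,z+6))
x=np.array([np.cos(a),np.sin(a)]);y=np.array([-x[1],x[0]])
q=np.stack([(P[...,:2]-c)@x,(P[...,:2]-c)@y,P[...,2]],-1)
for k in range(-85,90,10):
    w=q[(abs(q[...,0]-k)<5)&(abs(q[...,1])<15)&(abs(P[...,2]-z)<10)]
    if len(w)>3: print(k,len(w),np.median(w[:,2]).round(1))
E
```

```text
[ 553.98015742 -205.26880819   93.23835227] 86.53835226639046
[-0.01642271 -0.56375002] 50.47346670354352 [-80.15581626  59.45586603] 641
-85 10 80.6
-75 32 83.3
-65 34 84.0
-55 29 84.1
-45 28 84.7
-35 26 84.4
-25 28 84.4
-15 31 86.0
-5 25 86.0
5 27 85.2
15 29 86.5
25 25 86.3
35 13 87.7
```

View pics/i1.png

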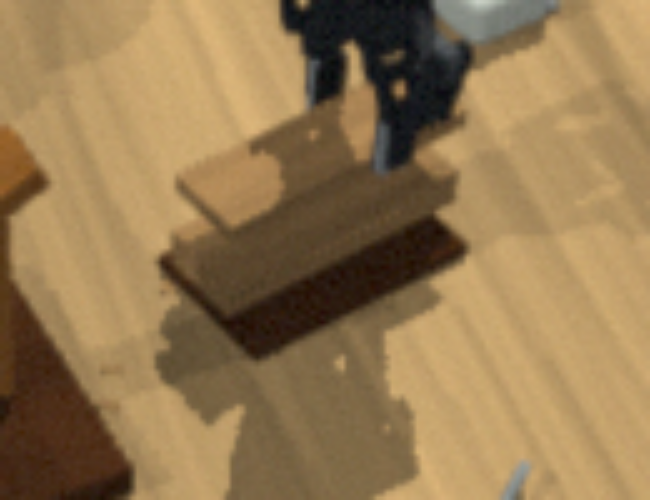

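step_arm(rows="40 0.022 0 0.1 0;40 0 0 0.1 0;40 0 0 0.05 0;40 0 0 0 0;40 0 0 0 0")

```text
time: 19.15
tool_pos: [552.2, -206.1, 72.4]
ee_rot: [[-0.947, -0.321, 0.0], [-0.321, 0.947, -0.0], [-0.0, -0.0, -1.0]]
force: [-0.6, -0.2, 0.0]
width: 0.575
grasp_force: 27.3
```

```bash
python3 - <<'E'
from pile import *
p=sensors.get_state()["tool_pos"];z=p[2]-6.7;print(p)
Q=[]
for i in range(4):
    b=snap("side");Q.append(pts(b))
save("j1",cv2.resize(b["img"][240:300,325:405],None,fx=9,fy=9,interpolation=cv2.INTER_CUBIC))
d=np.load("/tmp/s0.npz")["sp"]
a=np.radians(18.75);c=np.array([530,-213.7])
print("pile",*edges(d,c,a,40,52))
P=np.concatenate(Q); print("held",*edges(P,c,a,z-6,z+6))
E
```

```text
[ 552.15908686 -206.07922875   72.41931508]
pile [ 0.00781202 -0.7170691 ] 48.059391169949826 [-82.34309623  76.78533544] 799
held [-0.06912936 -3.35379246] 48.7875282056086 [-81.91881227  56.06306916] 2582
```

View pics/j1.png

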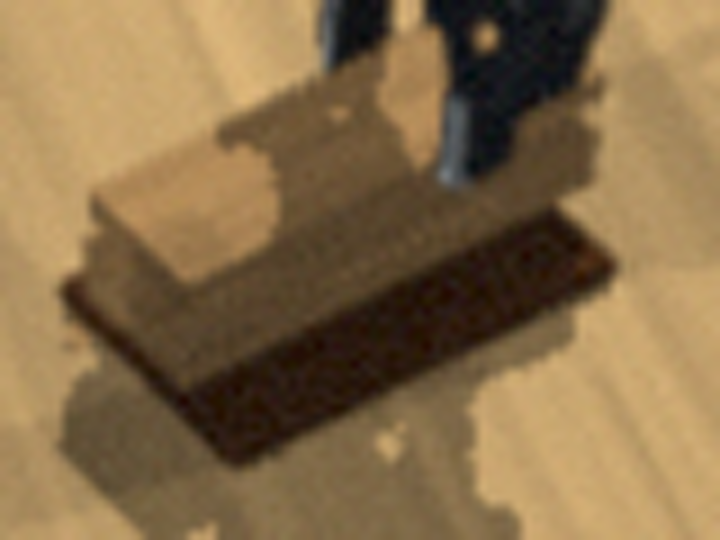

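```bash
python3 - <<'E'
from h import *
b=snap("side");a=np.radians(18.75);c=np.array([530,-213.7]);x=np.array([np.cos(a),np.sin(a)]);y=np.array([-x[1],x[0]])
for z in(22,46,53,65):
  print(z,[ (((cv2.projectPoints(np.array([[*(c+s*80*x+t*25*y),z]],float),b["rvec"],b["tvec"],np.array(b["K"]),None)[0].ravel()-[325,240])+.5)*9-.5).round().tolist() for s,t in((-1,1),(-1,-1),(1,-1),(1,1))])
im=cv2.cvtColor(b["img"],cv2.COLOR_RGB2GRAY).astype(int); hs=b["img"].astype(int)
for r in (262,264,266,268,270,272): print(r,hs[r,328:350].tolist() if 0 else im[r,328:352].tolist())
E
```

```text
22 [[88.0, 287.0], [188.0, 386.0], [601.0, 180.0], [497.0, 91.0]]
46 [[90.0, 229.0], [191.0, 327.0], [608.0, 122.0], [503.0, 34.0]]
53 [[91.0, 211.0], [192.0, 309.0], [610.0, 105.0], [505.0, 17.0]]
65 [[92.0, 181.0], [194.0, 279.0], [614.0, 75.0], [508.0, -13.0]]
262 [164, 166, 168, 167, 164, 158, 131, 101, 117, 140, 143, 144, 146, 144, 146, 147, 145, 148, 147, 147, 147, 142, 143, 140]
264 [163, 163, 168, 165, 166, 164, 151, 113, 92, 96, 124, 144, 147, 145, 139, 136, 138, 132, 130, 131, 132, 142, 139, 141]
266 [164, 162, 169, 168, 168, 164, 133, 111, 93, 90, 89, 93, 109, 134, 132, 127, 127, 126, 127, 122, 128, 128, 131, 135]
268 [155, 167, 167, 169, 172, 166, 120, 85, 90, 92, 88, 86, 74, 77, 106, 127, 126, 123, 121, 120, 121, 123, 121, 124]
270 [152, 161, 160, 161, 126, 102, 82, 89, 87, 87, 93, 86, 77, 72, 64, 70, 100, 128, 122, 115, 90, 85, 75, 69]
272 [148, 153, 149, 106, 45, 41, 66, 83, 96, 97, 92, 84, 74, 78, 74, 73, 64, 68, 69, 71, 76, 77, 74, 80]
```

step_arm(rows="40 0.01 0 0.03 0;40 0 0 0.025 0;40 0 0 0.02 0;40 0 0 0.012 0;40 0 0 0.01 0;40 0 0 0 0")

```text
time: 20.15
tool_pos: [551.3, -206.2, 64.7]
ee_rot: [[-0.947, -0.321, -0.0], [-0.321, 0.947, 0.0], [0.0, 0.0, -1.0]]
force: [0.1, 1.3, 2.3]
width: 0.578
grasp_force: 27.6
```

```bash
sed -i 's/^st=.*b=snap("side");/st=sensors.get_state(); b=snap("side");/' tilt.py; python3 - <<'E'
from pile import *
p=sensors.get_state()["tool_pos"]
P=np.concatenate([pts(snap("side")) for i in range(3)])
a=np.radians(18.75);c=np.array([530,-213.7]);x=np.array([np.cos(a),np.sin(a)]);y=np.array([-x[1],x[0]])
q=np.stack([(P[...,:2]-c)@x,(P[...,:2]-c)@y,P[...,2]],-1)
for k in range(-75,80,15):
    w=q[(abs(q[...,0]-k)<7)&(abs(q[...,1])<15)&(abs(P[...,2]-58)<10)]
    if len(w)>3: print(k,len(w),np.median(w[:,2]).round(1))
print(*edges(P,c,a,53,66))
E
```

```text
-75 154 56.6
-60 119 57.2
-45 120 57.6
-30 124 57.6
-15 119 57.9
0 123 58.0
15 110 58.6
30 72 58.3
45 9 57.8
60 14 59.2
[-0.07954862 -2.95691726] 48.93138793121097 [-82.90004451  57.11494819] 1932
```

step_arm(rows="40 0 0 0.009 0;40 0 0 0 0;54 0 0 0 0;60 0 0 0 0;66 0 0 0 0;72 0 0 0 0;72 0 0 0 0;72 0 0 -0.15 0;72 0 0 -0.35 0;72 0 0 -0.5 0;72 0 0 -0.5 0;72 0.3 0.5 -0.2 0;72 0.3 0.5 0 0;72 0.3 0.5 0 0;72 0.3 0.5 0 0;72 0 0 0 0")

```text
time: 22.3
tool_pos: [406.2, -83.6, 200.4]
ee_rot: [[-0.946, -0.323, -0.001], [-0.323, 0.946, 0.001], [0.001, 0.001, -1.0]]
force: [-0.5, -0.0, 0.9]
width: 0.845
grasp_force: 0.0
```

```bash
python3 - <<'E'
from pile import *
t=snap("top");b=snap("side");d=np.load("/tmp/s0.npz")
A=cv2.resize(t["img"][130:220,362:452],(390,390),interpolation=cv2.INTER_CUBIC);B=cv2.resize(b["img"][225:305,320:400],(390,390),interpolation=cv2.INTER_CUBIC)
save("k1",np.hstack([A,B]))
a=np.radians(18.75);c=np.array([530,-213.7])
for n,P in(("t",pts(t)),("s",pts(b))):
    print(n,"new",*edges(P,c,a,53,66)); print(n,"old",*edges(d[n+"p"],c,a,41,54))
E
```

```text
t new [  0.22300696 -10.78383132] 39.05783083507327 [-7.93004663 78.39111799] 534
t old [1.27183823e-04 3.41170143e-01] 47.28245865011524 [-78.1125171   78.17496299] 1097
s new [-0.00437905 -0.74228779] 48.0890700710675 [-82.55522232  75.44454037] 778
s old [ 0.00763957 -0.57110049] 47.87706591842142 [-82.02507502  76.82071106] 769
```

View pics/k1.png

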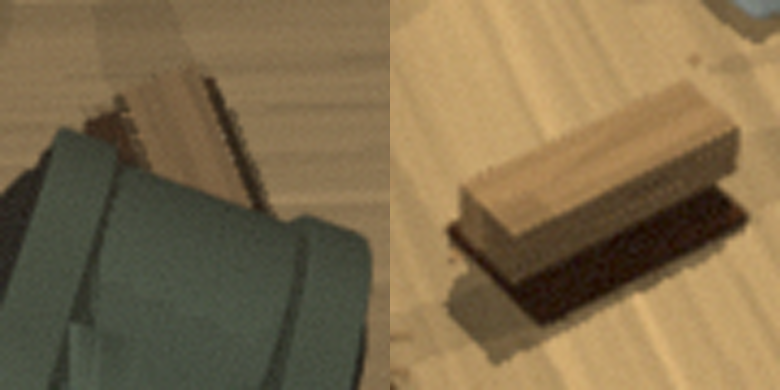

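The side view shows one square pile of three, from (460,185) to (740,130), with ends, sides and yaw within about 1 mm and 0.7° of the old pile's. The robot is clear, so I'm handing in.

```bash
python3 -c "
from h import *
print(order.hand_in())"
```

```text
the job is handed in; nothing more can be done
None
```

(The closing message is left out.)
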